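Set out the check weights in reverse order for the return run

ROBOT

A 6-joint arm with a two-finger parallel gripper is mounted at the origin on a cart in front of the work surface, level with it; the furniture and walls round the work are solid. World frame = base frame: x ahead of the robot, y to its left, z up, the work surface at z = 0. Lengths are in m, angles in degrees, forces in N, time in s.
With the tool pointing down it reaches from about 0.3 to 0.75 m from the base axis. Payload 8.5 kg.
Tool frame: the origin (TCP) lies on the mounting face of the last link; the fingertips stand 173 mm ahead of it and the grasp point (between the pads) lies 155 mm ahead of it (env.tips_ahead is the distance from the TCP to the fingertips, in m); x points along the fingers, z is the direction in which the jaws open and shut, and the axes are right-handed (so a half turn about x gives the same grasp; the last joint's range is limited). The gripper opens to 85 mm and grips with 20 to 120 N. Pads are 22 mm wide; open, the fingers measure 114 mm over their backs; the gripper's body (76 mm by 85 mm) begins 54 mm behind the grasp point. The pads swing forward as they close: fully open they stand 13 mm farther back than shut.
Start: joints at [-80.002, 21.807, 74.336, -0, 83.858, -12.336], TCP at [0.209, -0.509, 0.405] pointing down, gripper open.
Joint ranges: [-178.18, 178.18], [-50.72, 133.34], [12.68, 142.11], [-81.47, 261.47], [9.98, 163.14], [-165.26, 165.26]. Speed limits (degrees/s): [136.94, 136.94, 180, 180, 180, 180].

INTERFACE

Orientations are given as a 3x3 rotation matrix whose columns are the frame's x, y, z axes.
In Python, from rig import env, optics gives the robot as it stands.
- The arm moves only by the shell command python3 -m inch 'ROWS' [FORCE]. ROWS is JSON, a list of rows, each a list of 3 entries, a list of its own where there are three numbers: the closure, from -1 (fully open) to 1 (shut), then the shift along the tool's x, y, z in units of 30 mm (1.0 is 30 mm), then the turn about the tool's x in units of 5 degrees (1.0 is 5 degrees). In form: [[hand, [x, y, z], yaw], ...]. A call has exactly 8 rows; each row shifts and turns the commanded pose from where the row before left it, along the tool's axes as they then stand; what a row does not reach is not made up. A row lasts 1/12 s, in which the tool goes at most 41.7 mm and 7.16 degrees, less where a joint would pass 70% of its speed; a pose out of reach is approached as far as the arm can. A call is refused whole if a number of a shift passes 1 or a number of a turn 1, either way. A call with a gripper value outside its range is refused whole. The fingers move at their own pace and stop on an object; FORCE is the grip in N (left out, the last holds). Time passes only in rows, so rows that do not move let the fingers close, or fill a call up. It gives the time, the measured TCP pose, the force and the opening at its end, in the units of the state.
- env.observe(): the state, without advancing time (a new reading comes with each control period).
- optics.get_image(name): name is "scene" or "top" or "wrist"; returns the picture (384x512x3 uint8, red, green, blue); there is no depth.
- optics.camera_params(name): a dict with "fx", "fy", "cx", "cy" (pixels), "k1" (the pictures are not rectified: a ray, as slopes to the right and down, at radius r is drawn at 1 + k1 r^2 times it, then the intrinsics apply), "xyz" and "rotation" of the camera in the world. Camera axes: x right, y down, z forward; pixel columns grow to the right and rows downward; lengths in m; the calibration is good to about 2 mm. A picture is of the moment at which its call begins: read the wrist's pose just before it. camera_params takes no time and is no camera call; for the wrist camera it gives the pose at the moment of the call.
- env.close_job(): hands the job in, once; it reports no verdict.
The state is a dict: "time_s": time; "q": joint angles; "qvel": joint speeds; "joint_efforts": joint torques, N m; "position": TCP position; "tool_rot": TCP orientation; "ft_force": force on the tool from outside, world axes, zero at the start; "wrist_torque": the same for the moment, N m; "grip_width": finger opening in m.
Only numpy, scipy, OpenCV 4.12 (cv2) and the standard library are available. Lean on these libraries where they do the work, as an engineer would, in place of code of your own. Each camera call takes 0.05 s, during which the arm holds its last target.

TASK

The four brass check weights on the grey rack have been compared on the scale once, from left to right; for the return run, which cancels the scale's drift, set them out on the wooden rack in the reverse order, so that the one now at the left end of the grey rack stands at the right end of the wooden rack, and so on along the row (left and right as seen from the robot). Stand each one upright in the middle of its ring, leave the saucers on the grey rack, and let go of everything.

Things in the scene. Friction and masses are not known exactly. Their poses are not given: they have to be found in the camera images.
- grey_rack: Dark grey metal rack holding the row of weights at the start, 70 x 270 mm, flat top 12 mm above the worktop, fixed. Origin: centre of its underside. y axis: along it, towards its left end as seen from the robot (turned at most 0.4 rad); x axis: across it, away from the robot. Four white saucers along its centre line, at about y = +90, +30, -30, -90 mm.
- wood_rack: Light wooden rack, empty at the start, 70 x 270 mm, flat top 12 mm above the worktop, fixed. Origin: centre of its underside. y axis: along it, towards its left end as seen from the robot (turned at most 0.4 rad); x axis: across it, away from the robot. Four places on its centre line, y = +90, +30, -30, -90 mm, each marked by a flush dark ring 48 mm across.
- mid_xl (a point): The largest of four loose brass weights, round, with a waisted neck and a knob on top, 38 mm across the body, 52 mm high, under 0.6 kg. The point is on its axis, half-way up (26 mm above its underside), z up the axis. It starts upright on its saucer, in any place of the grey rack. Take it from above, fingers closing across the rack, where both sides are free.
- mid_l (a point): The second largest of four loose brass weights, round, with a waisted neck and a knob on top, 30 mm across the body, 40 mm high, under 0.6 kg. The point is on its axis, half-way up (20 mm above its underside), z up the axis. It starts upright on its saucer, in any place of the grey rack. Take it from above, fingers closing across the rack, where both sides are free.
- mid_m (a point): The second smallest of four loose brass weights, round, with a waisted neck and a knob on top, 24 mm across the body, 32 mm high, under 0.6 kg. The point is on its axis, half-way up (16 mm above its underside), z up the axis. It starts upright on its saucer, in any place of the grey rack. Take it from above, fingers closing across the rack, where both sides are free.
- mid_s (a point): The smallest of four loose brass weights, round, with a waisted neck and a knob on top, 19 mm across the body, 26 mm high, under 0.6 kg. The point is on its axis, half-way up (13 mm above its underside), z up the axis. It starts upright on its saucer, in any place of the grey rack. Take it from above, fingers closing across the rack, where both sides are free.
- saucer_xl: White flat round saucer, 50 mm across and 4 mm thick (top 16 mm above the worktop), fixed on the grey rack under the largest weight; it stays there and shows where that weight stood at the start. Origin: centre of its underside, 12 mm above the worktop.
- saucer_l: White flat round saucer, 42 mm across and 4 mm thick (top 16 mm above the worktop), fixed on the grey rack under the second largest weight; it stays there and shows where that weight stood at the start. Origin: centre of its underside, 12 mm above the worktop.
- saucer_m: White flat round saucer, 36 mm across and 4 mm thick (top 16 mm above the worktop), fixed on the grey rack under the second smallest weight; it stays there and shows where that weight stood at the start. Origin: centre of its underside, 12 mm above the worktop.
- saucer_s: White flat round saucer, 31 mm across and 4 mm thick (top 16 mm above the worktop), fixed on the grey rack under the smallest weight; it stays there and shows where that weight stood at the start. Origin: centre of its underside, 12 mm above the worktop.
Things that resemble listed ones, but are neither listed nor needed, are in the scene too. Leave any green or turquoise look-alike of the part that bears mid_xl alone.

How it is judged:
By the outcome, as a careful person would: the job done as asked, in the order asked, and still so for the second after the job is handed in, with the robot touching nothing.
It also fails if it takes over 104 s, if anything falls off the work surface, if the arm or the gripper's body presses on something with over 40 N, if the wrist force passes 120 N, or if a joint passes its speed limit or range.

## Working session

There is one attempt and no reset: what is moved stays moved. The work goes in short steps, Python scripts to look and compute and a shell command to move; the robot and the scene stay as the last step left them, time stands still between calls to the robot, and variables do not carry over. Pictures are saved under pics/ and viewed, and the job is handed in when it is done.

```bash
ls; mkdir -p pics
cat > h.py <<'E'
import numpy as np, cv2
from rig import env, optics
def snap(name, fn):
    p=optics.camera_params(name); im=optics.get_image(name)
    cv2.imwrite('pics/'+fn+'.png', cv2.cvtColor(np.asarray(im),cv2.COLOR_RGB2BGR)); np.save('pics/'+fn+'.npy',im)
    import pickle; pickle.dump(p,open('pics/'+fn+'.pkl','wb'))
    return im,p
def load(fn):
    import pickle
    return np.load('pics/'+fn+'.npy'),pickle.load(open('pics/'+fn+'.pkl','rb'))
def ray(p,u,v):
    d=np.array([(u-p['cx'])/p['fx'],(v-p['cy'])/p['fy']]); s=d.copy()
    for _ in range(30): s=d/(1+p['k1']*(s@s))
    r=np.array(p['rotation'])@np.array([s[0],s[1],1]); return np.array(p['xyz']),r
def onplane(p,u,v,z):
    o,r=ray(p,u,v); return o+r*(z-o[2])/r[2]
def proj(p,X):
    c=np.array(p['rotation']).T@(np.array(X)-np.array(p['xyz'])); s=c[:2]/c[2]; s=s*(1+p['k1']*(s@s))
    return np.array([p['fx']*s[0]+p['cx'],p['fy']*s[1]+p['cy']])
E
python3 - <<'E'
from h import *
for n in('scene','top','wrist'):
    im,p=snap(n,n+'0'); print(n,p)
print(env.observe())
E
```

```text
pics
scene {'fx': 439.3719137754949, 'fy': 439.3719137754949, 'cx': 255.34953031924144, 'cy': 183.56524617688746, 'k1': -0.10560068414297738, 'xyz': array([-0.13404862,  0.6418645 ,  0.60268503]), 'rotation': array([[-0.74819605, -0.34211976,  0.56846877],
       [-0.66328065,  0.40657092, -0.62829839],
       [-0.01616958, -0.84714471, -0.53111617]])}
top {'fx': 388.31065151516987, 'fy': 388.31065151516987, 'cx': 256.44770949533273, 'cy': 191.95489682229947, 'k1': -0.055521880364956776, 'xyz': array([ 0.31247174, -0.0200075 ,  1.04874678]), 'rotation': array([[ 0.01839302, -0.98470347,  0.17326506],
       [-0.99982701, -0.01763563,  0.00590992],
       [-0.00276388, -0.17334379, -0.9848575 ]])}
wrist {'fx': 271.7788763489881, 'fy': 271.7788763489881, 'cx': 257.02000230330145, 'cy': 188.6578153399941, 'k1': -0.03612375393604583, 'xyz': array([ 0.26908352, -0.48452937,  0.37280877]), 'rotation': array([[ 3.79179497e-01, -8.93867367e-01, -2.39215466e-01],
       [-9.25322654e-01, -3.66553760e-01, -9.70377658e-02],
       [-9.46436275e-04,  2.58146221e-01, -9.66105394e-01]])}
{'time_s': 0.15, 'q': array([-8.00028259e+01,  2.18324063e+01,  7.43720550e+01,  8.33210054e-05,
        8.38591898e+01, -1.23347302e+01]), 'qvel': array([ 0.13927925, -0.03742933, -0.20139917, -0.04470145,  0.07351889,
        0.05474779]), 'joint_efforts': array([ 2.30746700e-03, -4.48624921e+01, -2.31344622e+01, -1.45949889e-04,
        3.81693011e-03,  2.16221349e-05]), 'position': array([ 0.20898478, -0.50870795,  0.40426688]), 'tool_rot': array([[-1.91431425e-04,  9.24998363e-01,  3.79971042e-01],
       [ 1.09430359e-03,  3.79971015e-01, -9.24997746e-01],
       [-9.99999383e-01,  2.38730039e-04, -1.08496742e-03]]), 'ft_force': array([ 0.13958023,  0.16818563, -0.30442443]), 'wrist_torque': array([ 0.05402025, -0.01599019, -0.04149946]), 'grip_width': 0.08511543241081011}
```

View pics/top0.png

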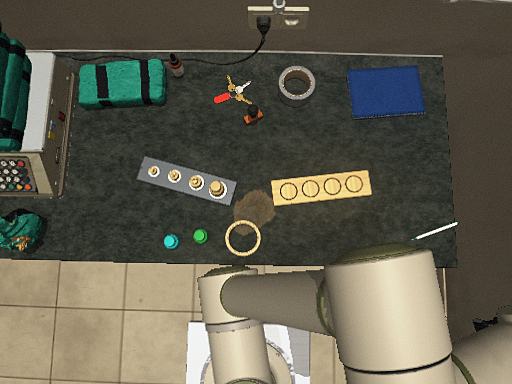

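View pics/scene0.png

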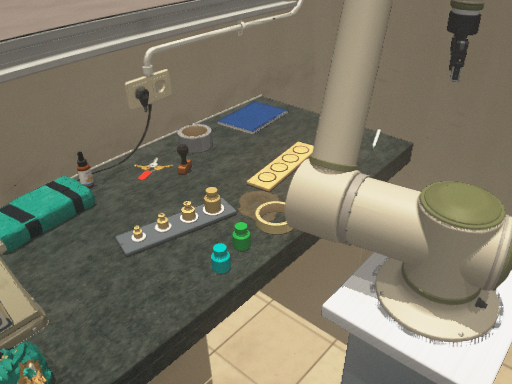

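View pics/wrist0.png

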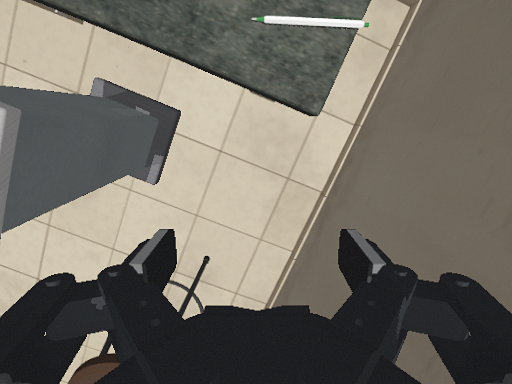

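The top view shows the weights on the grey rack in the order S, M, L, XL from left to right, at (153,170), (174,175), (196,182) and (217,188). The wood rack's rings run from (289,191) to (354,184). The wood rack should therefore read XL, L, M, S from the left. The green and turquoise look-alikes are at (200,236) and (171,241).

Run:
```python
from h import *
im,p=load('top0')
hsv=cv2.cvtColor(im,cv2.COLOR_RGB2HSV)
crop=cv2.resize(im[140:260,120:390],None,fx=2.9,fy=2.9,interpolation=cv2.INTER_CUBIC)
cv2.imwrite('pics/topcrop.png',crop[...,::-1])
for (u,v) in [(145,165),(163,182),(225,198),(205,190),(159,177),(280,185),(340,178),(300,191),(153,178),(186,186)]: print((u,v),im[v,u],hsv[v,u])
# wood
def rack(mask,name):
    n,l,s,c=cv2.connectedComponentsWithStats(mask.astype(np.uint8))
    k=1+np.argmax(s[1:,4]); m=(l==k).astype(np.uint8)
    ct,_=cv2.findContours(m,cv2.RETR_EXTERNAL,cv2.CHAIN_APPROX_NONE); ct=max(ct,key=cv2.contourArea)[:,0]
    P=np.array([onplane(p,u,v,0.012)[:2] for u,v in ct])
    r=cv2.minAreaRect((P*1000).astype(np.float32)); print(name,s[k],r); return r
roi=np.zeros(im.shape[:2],bool); roi[160:215,260:385]=1
rack(cv2.morphologyEx((roi&(hsv[...,0]<30)&(hsv[...,1]>60)&(hsv[...,2]>140)).astype(np.uint8),cv2.MORPH_CLOSE,np.ones((3,3))),'wood')
```

```text
(145, 165) [113 115 116] [100   7 116]
(163, 182) [124 128 126] [ 75   8 128]
(225, 198) [141 145 142] [ 68   7 145]
(205, 190) [134 138 137] [ 83   7 138]
(159, 177) [122 125 132] [111  19 132]
(280, 185) [251 221 141] [ 22 112 251]
(340, 178) [229 192 119] [ 20 122 229]
(300, 191) [245 214 137] [ 21 112 245]
(153, 178) [116 121 122] [ 95  13 122]
(186, 186) [126 131 128] [ 72  10 131]
wood [ 271  170  101   36 2520] ((510.73590087890625, -189.34207153320312), (70.63005065917969, 269.1529846191406), 7.516006946563721)
```

View pics/topcrop.png

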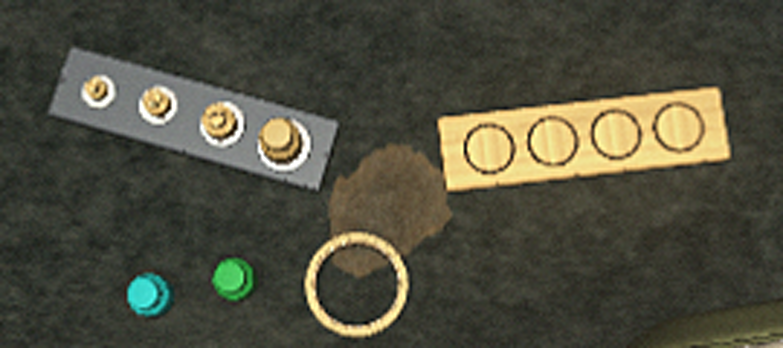

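The cropped view shows the four rings and four saucers clearly. Next I'll measure the rack outlines, the rings and the saucer centres.

```bash
cat >> h.py <<'E'
from scipy.optimize import least_squares
def circ(p,pts,z,R):
    P=np.array([onplane(p,u,v,z)[:2] for u,v in pts])
    f=least_squares(lambda c:np.hypot(*(P-c).T)-R,P.mean(0),loss='soft_l1',f_scale=0.001)
    return f.x, np.sqrt(np.mean(f.fun**2))
E
python3 - <<'E'
from h import *
im,p=load('top0')
hsv=cv2.cvtColor(im,cv2.COLOR_RGB2HSV).astype(int); H,S,V=hsv[...,0],hsv[...,1],hsv[...,2]
roi=np.zeros(im.shape[:2],bool); roi[150:212,128:245]=1
m=(roi&(V>90)&((S<40)|((H<30)&(V>170)))).astype(np.uint8)
m=cv2.morphologyEx(m,cv2.MORPH_OPEN,np.ones((3,3),np.uint8))
n,l,s,c=cv2.connectedComponentsWithStats(m); k=1+np.argmax(s[1:,4]);m=(l==k).astype(np.uint8)
ct=max(cv2.findContours(m,0,1)[0],key=cv2.contourArea)[:,0]
P=np.array([onplane(p,u,v,.012)[:2] for u,v in ct])*1000
print(s[k],cv2.minAreaRect(P.astype(np.float32)))
# saucers: sat low, bright
w=(roi&(V>180)&(S<60)).astype(np.uint8)
n,l,s,c=cv2.connectedComponentsWithStats(w)
for i in range(1,n):
    if s[i,4]>10: 
        sel=[(u,v) for v,u in zip(*np.where(l==i))]
        e=cv2.convexHull(np.array(sel)); 
        print(s[i],c[i], [ (R,circ(p,e[:,0],.016,R/1000)) for R in (25,21,18,15.5)])
# rings
r2=np.zeros_like(roi); r2[165:208,265:380]=1
wood=((H<30)&(S>60)&(V>140)).astype(np.uint8)
wm=cv2.morphologyEx(wood*r2.astype(np.uint8),cv2.MORPH_CLOSE,np.ones((5,5),np.uint8))
wm=cv2.erode(wm,np.ones((3,3),np.uint8))
d=(wm>0)&(V<170)
for u0,v0 in [(289,191.4),(310.7,188.6),(332.4,186.2),(354.1,183.8)]:
    ys,xs=np.where(d); q=np.hypot(xs-u0,ys-v0); ok=(q>5)&(q<11)
    x,e=circ(p,list(zip(xs[ok],ys[ok])),.012,.0235); print('ring',x,e,ok.sum())
th=np.deg2rad(7.516);c0=np.array([.5107,-.1893]);yv=np.array([-np.sin(th),np.cos(th)])
for y in (.09,.03,-.03,-.09): print('rackring',c0+y*yv)
E
```

```text
[ 138  157   98   48 2106] ((524.9144897460938, 179.47299194335938), (267.6207580566406, 68.70958709716797), 74.89027404785156)
[148 166  12  11  49] [154.34693878 172.14285714] [(25, (array([0.55702816, 0.27718054]), np.float64(0.007885385038933757))), (21, (array([0.54922223, 0.2749007 ]), np.float64(0.005543754448557341))), (18, (array([0.54729522, 0.27184936]), np.float64(0.0027867663840949034))), (15.5, (array([0.54688736, 0.26939104]), np.float64(0.0004402698093262899)))]
[168 170  13  13  56] [174.67857143 177.19642857] [(25, (array([0.54154337, 0.22019781]), np.float64(0.0076670999879741575))), (21, (array([0.53582538, 0.21515313]), np.float64(0.0038579692110605702))), (18, (array([0.53445131, 0.2119485 ]), np.float64(0.0006557268558740702))), (15.5, (array([0.53420978, 0.21127341]), np.float64(0.0020261859878702754)))]
[189 175  15  16  64] [197.71875 183.625  ] [(25, (array([0.52168774, 0.15183997]), np.float64(0.004220120224662719))), (21, (array([0.51770209, 0.15037341]), np.float64(0.0005956965635900052))), (18, (array([0.51496821, 0.15048208]), np.float64(0.0029346674259254123))), (15.5, (array([0.51252047, 0.15083915]), np.float64(0.005686551964384616)))]
[209 181  18  18  75] [219.50666667 192.24      ] [(25, (array([0.49946773, 0.09243536]), np.float64(0.0009863092222938377))), (21, (array([0.49555819, 0.09131789]), np.float64(0.003106775447343721))), (18, (array([0.4928432 , 0.09057525]), np.float64(0.00606577219902732))), (15.5, (array([0.49096832, 0.08965756]), np.float64(0.008603404889944351)))]
ring [ 0.49933698 -0.10004222] 0.0013035024504056175 57
ring [ 0.5078644  -0.15958309] 0.0013425151791026857 57
ring [ 0.515465   -0.21915991] 0.0012474035021621034 57
ring [ 0.52347302 -0.27856022] 0.0013981325102087733 59
rackring [ 0.49892773 -0.10007325]
rackring [ 0.50677591 -0.15955775]
rackring [ 0.51462409 -0.21904225]
rackring [ 0.52247227 -0.27852675]
```

The two measurements agree to about 1 mm. I'll turn to the grey rack's angle (-52.6°) while descending, then cross to the small weight.

```bash
cat >> h.py <<'E'
G={'s':(.5469,.2694),'m':(.5345,.2119),'l':(.5177,.1504),'xl':(.4995,.0924)}
W={'xl':(.4990,-.1000),'l':(.5072,-.1596),'m':(.5149,-.2191),'s':(.5229,-.2786)}
GA,WA=-15.1,7.5
def go(xy,ang=None,z=None):
    s=env.observe(); R=s['tool_rot']; p=s['position']
    cur=np.degrees(np.arctan2(R[1,2],R[0,2])); a=cur if ang is None else ang
    t=np.radians(a); d=np.array(xy)-p[:2]
    print('t',round(s['time_s'],2),'pos',p.round(4),'jaw',round(cur,2),'w',round(s['grip_width'],4),'tilt',R[:2,0].round(4),'F',s['ft_force'].round(1))
    print('turn units',round(-(a-cur)/5,2),'then y,z units',round(d@[-np.sin(t),np.cos(t)]/.03,3),round(d@[np.cos(t),np.sin(t)]/.03,3), 'x', None if z is None else round((p[2]-z)/.03,3))
E
python3 -m inch '[[-1,[0.4,0,0],-1],[-1,[0.4,0,0],-1],[-1,[0.4,0,0],-1],[-1,[0.4,0,0],-1],[-1,[0.4,0,0],-1],[-1,[0.4,0,0],-1],[-1,[0.4,0,0],-1],[-1,[0.4,0,0],-1]]' 40
python3 -m inch '[[-1,[0,0,0],-1],[-1,[0,0,0],-1],[-1,[0,0,0],-0.5],[-1,[0,1,0.15],0],[-1,[0,1,0.15],0],[-1,[0,1,0.15],0],[-1,[0,1,0.15],0],[-1,[0,1,0.15],0]]'
python3 -c "
from h import *
go(G['s'],GA,.28)"
```

```text
time_s: 0.82
position: [0.209, -0.5087, 0.3079]
tool_rot: [[-0.0, 0.461, 0.888], [0.0, 0.888, -0.461], [-1.0, 0.0, -0.0]]
ft_force: [-0.1, -0.2, 0.2]
grip_width: 0.0853
time_s: 1.48
position: [0.2702, -0.3685, 0.3085]
tool_rot: [[-0.0, 0.262, 0.965], [0.0, 0.965, -0.262], [-1.0, 0.0, -0.0]]
ft_force: [0.3, -0.4, -0.4]
grip_width: 0.0855
t 1.48 pos [ 0.2702 -0.3685  0.3085] jaw -15.19 w 0.0855 tilt [-0.0002  0.0004] F [ 0.3 -0.4 -0.4]
turn units -0.02 then y,z units 22.931 3.365 x 0.951
```

```bash
python3 -m inch '[[-1,[0,1,0.15],0],[-1,[0,1,0.15],0],[-1,[0,1,0.15],0],[-1,[0,1,0.15],0],[-1,[0,1,0.15],0],[-1,[0,1,0.15],0],[-1,[0,1,0.15],0],[-1,[0,1,0.15],0]]' >/dev/null
python3 -m inch '[[-1,[0,1,0.15],0],[-1,[0,1,0.15],0],[-1,[0,1,0.15],0],[-1,[0,1,0.15],0],[-1,[0,1,0.15],0],[-1,[0,1,0.15],0],[-1,[0,1,0.15],0],[-1,[0,1,0.15],0]]' >/dev/null
python3 -m inch '[[-1,[0,1,0.15],0],[-1,[0,1,0.15],0],[-1,[0,1,0.15],0],[-1,[0,1,0.15],0],[-1,[0,1,0.15],0],[-1,[0,1,0.15],0],[-1,[0,0.9,0.1],0],[-1,[0,0,0],0]]'
python3 -c "
from h import *
go(G['s'],GA,.192)
im,p=snap('wrist','w1')
for k in G: print(k,proj(p,[*G[k],.016]))"
```

```text
time_s: 3.48
position: [0.5488, 0.2701, 0.308]
tool_rot: [[0.0, 0.259, 0.966], [0.001, 0.966, -0.259], [-1.0, 0.001, 0.0]]
ft_force: [-0.7, -0.4, -0.5]
grip_width: 0.085
t 3.48 pos [0.5488 0.2701 0.308 ] jaw -14.99 w 0.085 tilt [0.0005 0.0011] F [-0.7 -0.4 -0.5]
turn units 0.02 then y,z units -0.04 -0.056 x 3.868
s [255.34258622 185.03621637]
m [258.24537889 239.48119045]
l [257.93104635 291.9391333 ]
xl [255.72961647 336.18389897]
```

View pics/w1.png

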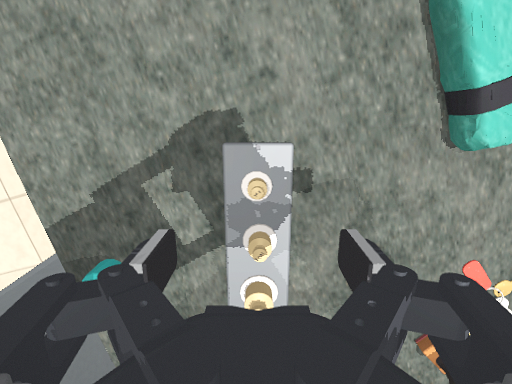

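The wrist view shows the small saucer at (256,186), against a predicted (255,185), so the measurements hold. I'll descend with a small correction and grip.

```bash
python3 -m inch '[[-1,[0.6,-0.04,-0.06],0],[-1,[0.6,0,0],0],[-1,[0.6,0,0],0],[-1,[0.6,0,0],0],[-1,[0.6,0,0],0],[-1,[0.5,0,0],0],[-1,[0.25,0,0],0],[-1,[0.1,0,0],0]]' 40
python3 -m inch '[[1,[0,0,0],0],[1,[0,0,0],0],[1,[0,0,0],0],[1,[0,0,0],0],[1,[0,0,0],0],[1,[0,0,0],0],[1,[0,0,0],0],[1,[0,0,0],0]]' 40
python3 -c "
from h import *
go(G['s'],GA,.192)"
```

```text
time_s: 4.2
position: [0.5458, 0.2651, 0.1922]
tool_rot: [[-0.002, 0.262, 0.965], [-0.001, 0.965, -0.262], [-1.0, -0.001, -0.002]]
ft_force: [0.7, 0.5, 0.8]
grip_width: 0.0852
time_s: 4.87
position: [0.5461, 0.2659, 0.1938]
tool_rot: [[0.001, 0.262, 0.965], [0.0, 0.965, -0.262], [-1.0, 0.0, 0.001]]
ft_force: [-1.7, -0.1, 5.7]
grip_width: 0.0165
t 4.87 pos [0.5461 0.2659 0.1938] jaw -15.16 w 0.0165 tilt [0.0007 0.0002] F [-1.7 -0.1  5.7]
turn units -0.01 then y,z units 0.119 -0.004 x 0.061
```

```bash
python3 -c "
from h import *
im,p=snap('wrist','w2')
im,p=snap('scene','s2')
cv2.imwrite('pics/s2c.png',cv2.resize(im[180:260,100:260],None,fx=4,fy=4,interpolation=2)[...,::-1])
go(G['s'],GA,.192)"
```

```text
t 4.97 pos [0.5461 0.2659 0.1938] jaw -15.16 w 0.0165 tilt [0.0007 0.0003] F [-0.4 -0.6  6.4]
turn units -0.01 then y,z units 0.118 -0.005 x 0.061
```

View pics/w2.png

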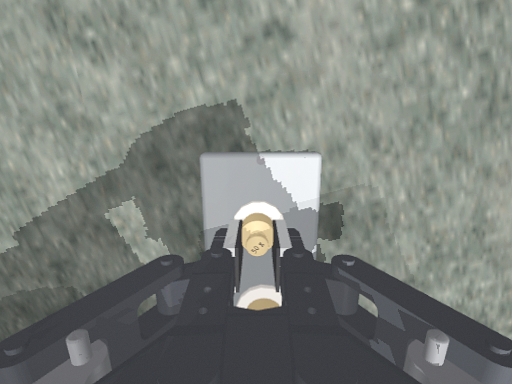

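View pics/s2c.png

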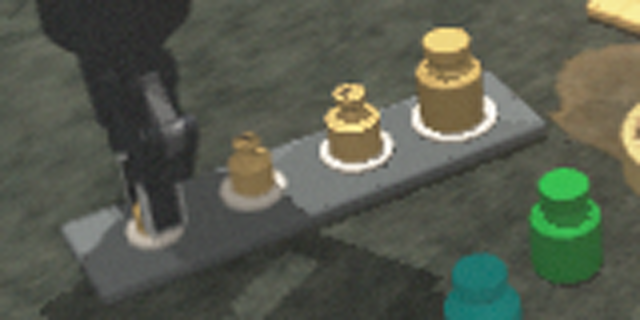

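The image shows S at (258,235) between the pads, but the tips press on the saucer (about 6 N) and the tool sits 3.5 mm off along the rack. I'll reopen, raise 4 mm, shift and re-grip.

```bash
python3 -m inch '[[-0.3,[0,0,0],0],[-0.3,[0,0,0],0],[-0.3,[0,0,0],0],[-0.3,[-0.12,0.12,0],0],[-0.3,[0,0,0],0],[-0.3,[0,0,0],0],[-0.3,[0,0,0],0],[-0.3,[0,0,0],0]]' 40
python3 -c "
from h import *
go(G['s'],GA,.197)"
```

```text
time_s: 5.63
position: [0.547, 0.2693, 0.1968]
tool_rot: [[-0.0, 0.262, 0.965], [-0.0, 0.965, -0.262], [-1.0, -0.0, -0.0]]
ft_force: [0.4, -0.3, 0.5]
grip_width: 0.0558
t 5.63 pos [0.547  0.2693 0.1968] jaw -15.16 w 0.0558 tilt [-0.0002 -0.0001] F [ 0.4 -0.3  0.5]
turn units -0.01 then y,z units 0.002 -0.004 x -0.008
```

```bash
python3 -m inch '[[1,[0,0,0],0],[1,[0,0,0],0],[1,[0,0,0],0],[1,[0,0,0],0],[1,[0,0,0],0],[1,[0,0,0],0],[1,[0,0,0],0],[1,[0,0,0],0]]' 40
python3 -c "
from h import *
im,p=snap('wrist','w3')
go(G['s'],GA,.192)"
```

```text
time_s: 6.3
position: [0.547, 0.2694, 0.1969]
tool_rot: [[-0.0, 0.262, 0.965], [0.0, 0.965, -0.262], [-1.0, 0.0, -0.0]]
ft_force: [-2.3, 0.1, 3.4]
grip_width: 0.016
t 6.35 pos [0.547  0.2694 0.197 ] jaw -15.16 w 0.0163 tilt [-0.  0.] F [-1.3 -0.1  3. ]
turn units -0.01 then y,z units 0.001 -0.003 x 0.165
```

View pics/w3.png

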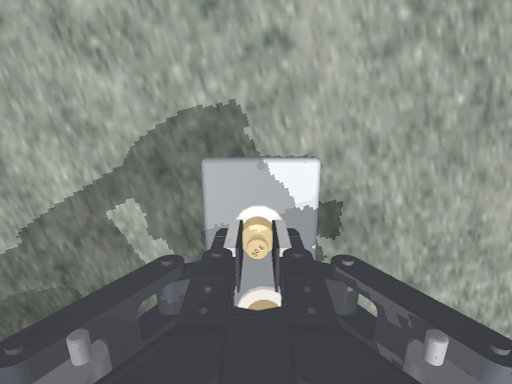

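```bash
python3 -m inch '[[1,[-0.2,0,0],0],[1,[-0.5,0,0],0],[1,[-0.6,0,0],-0.5],[1,[-0.6,0,0],-1],[1,[-0.6,0,0],-1],[1,[-0.6,0,0],-1],[1,[-0.3,0,0],-1],[1,[0,0,0],0]]' 40
python3 -c "
from h import *
im,p=snap('wrist','w4')
go(W['s'],WA,.192)"
```

```text
time_s: 7.02
position: [0.5472, 0.2694, 0.3012]
tool_rot: [[0.004, -0.131, 0.991], [0.001, 0.991, 0.131], [-1.0, 0.001, 0.004]]
ft_force: [0.3, -0.3, -0.2]
grip_width: 0.0162
t 7.07 pos [0.5471 0.2693 0.2997] jaw 7.24 w 0.0161 tilt [0.002  0.0005] F [ 0.6  0.1 -0.8]
turn units -0.05 then y,z units -18.003 -3.182 x 3.59
```

View pics/w4.png

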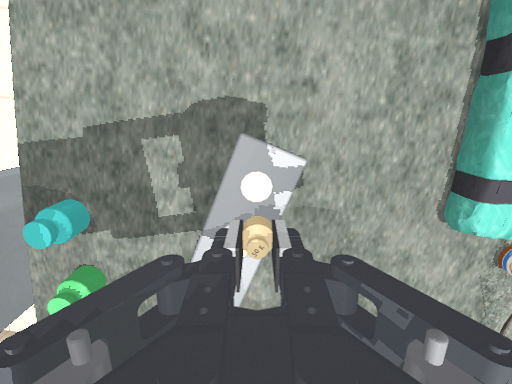

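S is held. I'll cross to the right end of the wood rack.

```bash
python3 -m inch '[[1,[0,-1,-0.18],0],[1,[0,-1,-0.18],0],[1,[0,-1,-0.18],0],[1,[0,-1,-0.18],0],[1,[0,-1,-0.18],0],[1,[0,-1,-0.18],0],[1,[0,-1,-0.18],0],[1,[0,-1,-0.18],0]]' 40 >/dev/null
python3 -m inch '[[1,[0,-1,-0.18],0],[1,[0,-1,-0.18],0],[1,[0,-1,-0.18],0],[1,[0,-1,-0.18],0],[1,[0,-1,-0.18],0],[1,[0,-1,-0.18],0],[1,[0,-1,-0.18],0],[1,[0,-1,-0.18],0]]' 40 >/dev/null
python3 -m inch '[[1,[0,-1,-0.15],0],[1,[0,-0.8,-0.1],0],[1,[0,-0.2,-0.05],0],[1,[0.5,0,0],0],[1,[0.5,0,0],0],[1,[0.5,0,0],0],[1,[0.5,0,0],0],[1,[0,0,0],0]]' 40
python3 -c "
from h import *
im,p=snap('wrist','w5')
go(W['s'],WA,.1935)
for k in W: print(k,proj(p,[*W[k],.012]))"
```

```text
time_s: 9.07
position: [0.5208, -0.2775, 0.2353]
tool_rot: [[-0.005, -0.126, 0.992], [0.004, 0.992, 0.126], [-1.0, 0.005, -0.005]]
ft_force: [-0.2, 0.9, -0.8]
grip_width: 0.0157
t 9.12 pos [ 0.5211 -0.2778  0.2371] jaw 7.25 w 0.0162 tilt [-0.0034  0.0029] F [-0.1  0.3  0. ]
turn units -0.05 then y,z units -0.035 0.056 x 1.452
xl [260.34367301 -76.52195449]
l [261.20938175  31.45170507]
m [261.21562583 126.6361043 ]
s [261.5888006  209.01416034]
```

View pics/w5.png

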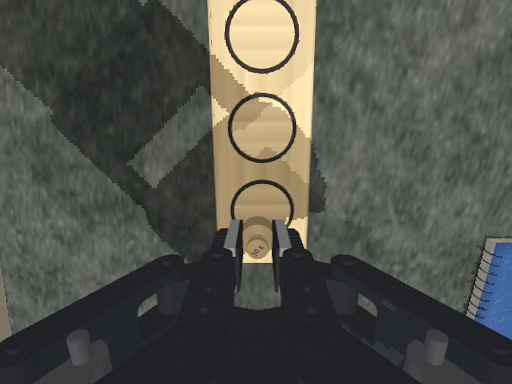

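The ring centres appear at (262,128) and (262,211), within 2 px (about 1 mm) of prediction. I'll lower S.

```bash
python3 -m inch '[[1,[0.4,-0.04,0.06],0],[1,[0.4,0,0],0],[1,[0.3,0,0],0],[1,[0.2,0,0],0],[1,[0.1,0,0],0],[1,[0,0,0],0],[1,[0,0,0],0],[1,[0,0,0],0]]' 40
python3 -c "
from h import *
go(W['s'],WA,.193)"
```

```text
time_s: 9.78
position: [0.5234, -0.2795, 0.1974]
tool_rot: [[0.001, -0.128, 0.992], [-0.001, 0.992, 0.128], [-1.0, -0.001, 0.001]]
ft_force: [0.5, -0.2, -0.8]
grip_width: 0.0159
t 9.78 pos [ 0.5234 -0.2795  0.1974] jaw 7.33 w 0.0159 tilt [ 0.0008 -0.0007] F [ 0.5 -0.2 -0.8]
turn units -0.03 then y,z units 0.031 -0.013 x 0.146
```

```bash
python3 -m inch '[[1,[0.06,0,0],0],[1,[0.06,0.03,0],0],[1,[0.02,0,0],0],[1,[0,0,0],0],[0,[0,0,0],0],[0,[0,0,0],0],[0,[0,0,0],0],[0,[0,0,0],0]]' 40
python3 -c "
from h import *
go(W['s'],WA,.193)"
```

```text
time_s: 10.45
position: [0.5232, -0.2785, 0.1925]
tool_rot: [[-0.0, -0.128, 0.992], [0.0, 0.992, 0.128], [-1.0, 0.0, -0.0]]
ft_force: [0.6, -0.2, 1.1]
grip_width: 0.0425
t 10.45 pos [ 0.5232 -0.2785  0.1925] jaw 7.34 w 0.0425 tilt [-0.0001  0.0001] F [ 0.6 -0.2  1.1]
turn units -0.03 then y,z units -0.003 -0.009 x -0.016
```

```bash
python3 -m inch '[[0,[-0.3,0,0],0],[0,[-0.6,0,0],0],[0,[-0.6,0,0],0],[-0.5,[-0.6,0,0],0.5],[-0.5,[-0.6,0,0],1],[-0.5,[-0.5,0,0],1],[-0.5,[-0.3,0,0],1],[-0.5,[0,0,0],1]]' 40
python3 -c "
from h import *
im,p=snap('wrist','w6')
go(G['m'],GA,.197)"
```

```text
time_s: 11.12
position: [0.5233, -0.2786, 0.3006]
tool_rot: [[0.004, 0.266, 0.964], [-0.003, 0.964, -0.266], [-1.0, -0.002, 0.004]]
ft_force: [1.0, -0.3, 0.3]
grip_width: 0.0637
t 11.17 pos [ 0.5232 -0.2785  0.2995] jaw -15.7 w 0.0639 tilt [ 0.0023 -0.0019] F [-0.2  0.2 -0.5]
turn units -0.12 then y,z units 15.879 -3.893 x 3.418
```

View pics/w6.png

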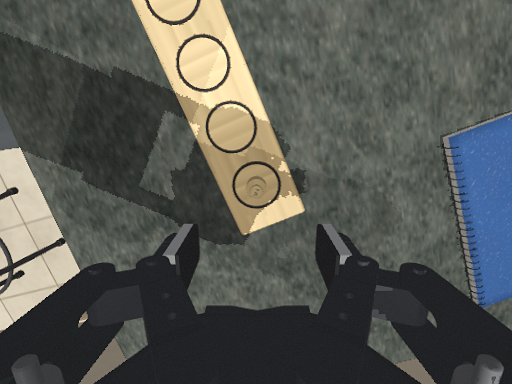

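S stands upright, centred in its ring at (257,186). Next is M.

```bash
python3 -m inch '[[-0.5,[0,1,-0.24],0],[-0.5,[0,1,-0.24],0],[-0.5,[0,1,-0.24],0],[-0.5,[0,1,-0.24],0],[-0.5,[0,1,-0.24],0],[-0.5,[0,1,-0.24],0],[-0.5,[0,1,-0.24],0],[-0.5,[0,1,-0.24],0]]' >/dev/null
python3 -m inch '[[-0.5,[0,1,-0.24],0],[-0.5,[0,1,-0.24],0],[-0.5,[0,1,-0.24],0],[-0.5,[0,1,-0.24],0],[-0.5,[0,1,-0.24],0],[-0.5,[0,1,-0.24],0],[-0.5,[0,1,-0.24],0],[-0.5,[0,0.9,-0.24],0]]' >/dev/null
python3 -m inch '[[-0.5,[0,0,0],0],[-0.5,[0.4,0,0],0],[-0.5,[0.5,0,0],0],[-0.5,[0.5,0,0],0],[-0.5,[0.4,0,0],0],[-0.5,[0.2,0,0],0],[-0.5,[0,0,0],0],[-0.5,[0,0,0],0]]'
python3 -c "
from h import *
go(G['m'],GA,.197)"
```

```text
time_s: 13.17
position: [0.5369, 0.2119, 0.238]
tool_rot: [[0.0, 0.261, 0.965], [-0.0, 0.965, -0.261], [-1.0, 0.0, 0.0]]
ft_force: [-0.5, -0.6, -0.4]
grip_width: 0.0644
t 13.17 pos [0.5369 0.2119 0.238 ] jaw -15.14 w 0.0644 tilt [ 0.0002 -0.    ] F [-0.5 -0.6 -0.4]
turn units -0.01 then y,z units -0.02 -0.079 x 1.367
```

```bash
python3 -m inch '[[-0.5,[0.3,-0.02,-0.08],0],[-0.5,[0.4,0,0],0],[-0.5,[0.4,0,0],0],[-0.5,[0.2,0,0],0],[-0.5,[0.06,0,0],0],[-0.5,[0,0,0],0],[1,[0,0,0],0],[1,[0,0,0],0]]' 40
python3 -m inch '[[1,[0,0,0],0],[1,[0,0,0],0],[1,[0,0,0],0],[1,[0,0,0],0],[1,[0,0,0],0],[1,[0,0,0],0],[1,[0,0,0],0],[1,[0,0,0],0]]' 40
python3 -c "
from h import *
go(G['m'],GA,.197)"
```

```text
time_s: 13.83
position: [0.5344, 0.2121, 0.1975]
tool_rot: [[0.001, 0.262, 0.965], [0.0, 0.965, -0.262], [-1.0, 0.001, 0.001]]
ft_force: [-0.7, -0.3, -0.4]
grip_width: 0.0408
time_s: 14.5
position: [0.5344, 0.2121, 0.1975]
tool_rot: [[0.001, 0.262, 0.965], [0.0, 0.965, -0.262], [-1.0, 0.001, 0.001]]
ft_force: [-1.2, -1.0, 6.2]
grip_width: 0.021
t 14.5 pos [0.5344 0.2121 0.1975] jaw -15.16 w 0.021 tilt [0.0012 0.0002] F [-1.2 -1.   6.2]
turn units -0.01 then y,z units -0.006 0.005 x 0.018
```

```bash
python3 -m inch '[[1,[-0.2,0,0],0],[1,[-0.5,0,0],0],[1,[-0.6,0,0],-0.5],[1,[-0.6,0,0],-1],[1,[-0.6,0,0],-1],[1,[-0.6,0,0],-1],[1,[-0.3,0,0],-1],[1,[0,0,0],0]]' 40
python3 -c "
from h import *
im,p=snap('wrist','w7')
go(W['m'],WA,.1935)"
```

```text
time_s: 15.17
position: [0.5344, 0.2122, 0.3011]
tool_rot: [[0.004, -0.131, 0.991], [0.001, 0.991, 0.131], [-1.0, 0.0, 0.004]]
ft_force: [-0.1, -0.8, -0.6]
grip_width: 0.021
t 15.22 pos [0.5342 0.2121 0.2996] jaw 7.24 w 0.0207 tilt [0.0016 0.0003] F [-0.1 -0.7 -1.4]
turn units -0.05 then y,z units -14.166 -2.514 x 3.536
```

View pics/w7.png

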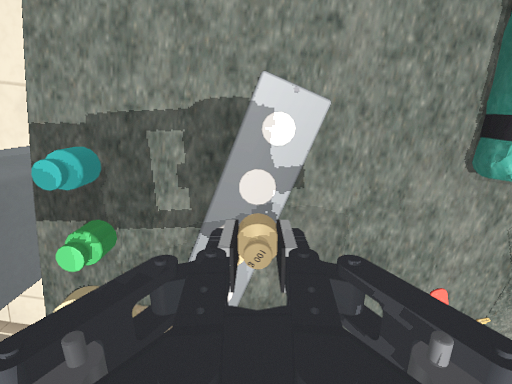

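M is held at (257,240). I'll cross to its ring.

```bash
python3 -m inch '[[1,[0,-0.9,-0.18],0],[1,[0,-1,-0.18],0],[1,[0,-1,-0.18],0],[1,[0,-1,-0.18],0],[1,[0,-1,-0.18],0],[1,[0,-1,-0.18],0],[1,[0,-1,-0.18],0],[1,[0,-1,-0.18],0]]' 40 >/dev/null
python3 -m inch '[[1,[0,-1,-0.18],0],[1,[0,-1,-0.18],0],[1,[0,-1,-0.18],0],[1,[0,-1,-0.18],0],[1,[0,-1,-0.18],0],[1,[0,-1,-0.18],0],[1,[0,-0.3,0],0],[1,[0,0,0],0]]' 40 >/dev/null
python3 -m inch '[[1,[0.4,0,0],0],[1,[0.6,0,0],0],[1,[0.6,0,0],0],[1,[0.6,0,0],0],[1,[0.5,0,0],0],[1,[0.3,0,0],0],[1,[0,0,0],0],[1,[0,0,0],0]]' 40
python3 -c "
from h import *
go(W['m'],WA,.1935)"
```

```text
time_s: 17.22
position: [0.5139, -0.2194, 0.2088]
tool_rot: [[-0.001, -0.128, 0.992], [0.001, 0.992, 0.128], [-1.0, 0.001, -0.0]]
ft_force: [-0.2, -0.5, -0.8]
grip_width: 0.0208
t 17.22 pos [ 0.5139 -0.2194  0.2088] jaw 7.34 w 0.0208 tilt [-0.0006  0.0005] F [-0.2 -0.5 -0.8]
turn units -0.03 then y,z units 0.005 0.036 x 0.511
```

```bash
python3 -m inch '[[1,[0.25,0,0.03],0],[1,[0.15,0,0],0],[1,[0.08,0,0],0],[1,[0.03,0,0],0],[1,[0,0,0],0],[1,[0,0,0],0],[0.2,[0,0,0],0],[0.2,[0,0,0],0]]' 40
python3 -m inch '[[0,[0,0,0],0],[0,[-0.3,0,0],0],[0,[-0.6,0,0],0],[-0.2,[-0.6,0,0],0],[-0.3,[-0.6,0,0],1],[-0.5,[-0.6,0,0],1],[-0.5,[-0.5,0,0],1],[-0.5,[-0.3,0,0],1]]' 40
python3 -c "
from h import *
im,p=snap('wrist','w8')
go(G['l'],GA,.197)"
```

```text
time_s: 17.88
position: [0.5146, -0.2201, 0.1937]
tool_rot: [[0.0, -0.127, 0.992], [-0.0, 0.992, 0.127], [-1.0, -0.0, 0.0]]
ft_force: [0.5, 0.4, 0.5]
grip_width: 0.0337
time_s: 18.55
position: [0.5146, -0.2199, 0.3011]
tool_rot: [[0.003, 0.223, 0.975], [-0.002, 0.975, -0.223], [-1.0, -0.001, 0.003]]
ft_force: [-0.1, 0.0, -0.8]
grip_width: 0.0638
t 18.6 pos [ 0.5148 -0.22    0.3022] jaw -13.2 w 0.0639 tilt [ 0.0041 -0.0029] F [-0.  -0.2  2. ]
turn units 0.38 then y,z units 11.946 -3.122 x 3.506
```

View pics/w8.png

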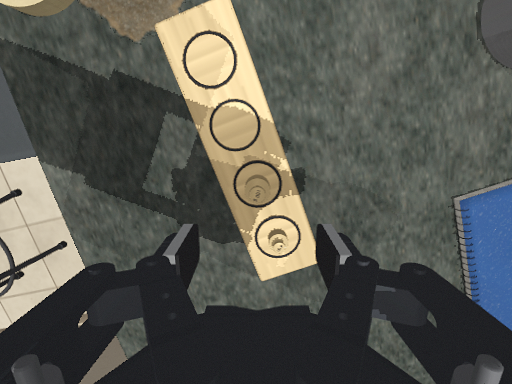

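M and S both stand upright in their rings at (257,184) and (277,237). Next is L.

```bash
python3 -m inch '[[-0.5,[0,0,0],0.48],[-0.5,[0,1,-0.26],0],[-0.5,[0,1,-0.26],0],[-0.5,[0,1,-0.26],0],[-0.5,[0,1,-0.26],0],[-0.5,[0,1,-0.26],0],[-0.5,[0,1,-0.26],0],[-0.5,[0,1,-0.26],0]]' >/dev/null
python3 -m inch '[[-0.5,[0,1,-0.26],0],[-0.5,[0,1,-0.26],0],[-0.5,[0,1,-0.26],0],[-0.5,[0,1,-0.26],0],[-0.5,[0,0.9,-0.26],0],[-0.5,[0,0,0],0],[-0.5,[0.3,0,0],0],[-0.5,[0.4,0,0],0]]' >/dev/null
python3 -m inch '[[-0.5,[0.5,0,0],0],[-0.5,[0.5,0,0],0],[-0.5,[0.4,0,0],0],[-0.5,[0.2,0,0],0],[-0.5,[0,0,0],0],[-0.5,[0,0,0],0],[-0.5,[0,0,0],0],[-0.5,[0,0,0],0]]'
python3 -c "
from h import *
im,p=snap('wrist','w9')
go(G['l'],GA,.198)"
```

```text
time_s: 20.6
position: [0.5172, 0.1489, 0.2302]
tool_rot: [[0.001, 0.26, 0.966], [0.0, 0.966, -0.26], [-1.0, 0.0, 0.001]]
ft_force: [-0.2, -0.8, -0.6]
grip_width: 0.0639
t 20.65 pos [0.5171 0.149  0.2302] jaw -15.06 w 0.0638 tilt [0.0012 0.0001] F [0.1 0.5 0.8]
turn units 0.01 then y,z units 0.05 0.008 x 1.072
```

View pics/w9.png

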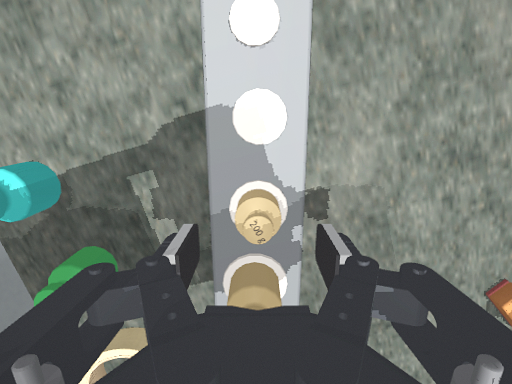

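L is between the open fingers, knob at (258,225).

```bash
python3 -m inch '[[-0.5,[0.3,0.05,0.01],0],[-0.5,[0.4,0,0],0],[-0.5,[0.25,0,0],0],[-0.5,[0.1,0,0],0],[-0.5,[0.02,0,0],0],[-0.5,[0,0,0],0],[1,[0,0,0],0],[1,[0,0,0],0]]' 45
python3 -m inch '[[1,[0,0,0],0],[1,[0,0,0],0],[1,[0,0,0],0],[1,[0,0,0],0],[1,[0,0,0],0],[1,[0,0,0],0],[1,[0,0,0],0],[1,[0,0,0],0]]' 45
python3 -c "
from h import *
go(G['l'],GA,.197)"
```

```text
time_s: 21.32
position: [0.5178, 0.1505, 0.1978]
tool_rot: [[0.001, 0.26, 0.966], [0.0, 0.966, -0.26], [-1.0, 0.0, 0.001]]
ft_force: [0.1, 0.3, -0.4]
grip_width: 0.0413
time_s: 21.98
position: [0.5177, 0.1505, 0.198]
tool_rot: [[0.001, 0.26, 0.966], [0.0, 0.966, -0.26], [-1.0, 0.0, 0.001]]
ft_force: [-1.7, -0.7, 5.8]
grip_width: 0.0273
t 21.98 pos [0.5177 0.1505 0.198 ] jaw -15.06 w 0.0273 tilt [0.001 0.   ] F [-1.7 -0.7  5.8]
turn units 0.01 then y,z units -0.003 -0.0 x 0.035
```

```bash
python3 -m inch '[[1,[-0.2,0,0],0],[1,[-0.5,0,0],0],[1,[-0.6,0,0],0],[1,[-0.6,0,0],-0.5],[1,[-0.6,0,0],-1],[1,[-0.6,0,0],-1],[1,[-0.3,0,0],-1],[1,[0,0,0],-1]]' 45
python3 -c "
from h import *
im,p=snap('wrist','w10')
go(W['l'],WA,.1945)"
```

```text
time_s: 22.65
position: [0.5177, 0.1505, 0.3017]
tool_rot: [[0.004, -0.134, 0.991], [0.0, 0.991, 0.134], [-1.0, -0.0, 0.004]]
ft_force: [-0.2, 0.1, -3.1]
grip_width: 0.0278
t 22.7 pos [0.5176 0.1505 0.3006] jaw 7.97 w 0.0274 tilt [0.0018 0.0002] F [ 0.7  0.5 -2.6]
turn units 0.09 then y,z units -10.203 -1.692 x 3.536
```

View pics/w10.png

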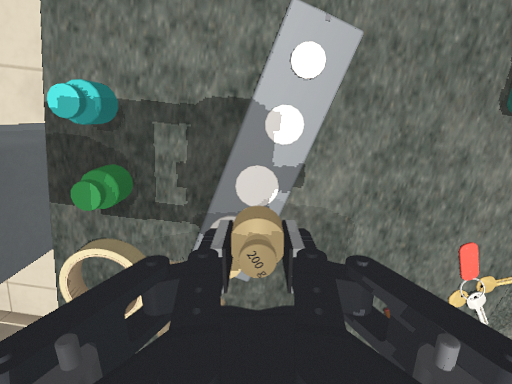

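L is held at (257,240). I'll cross to its ring.

```bash
python3 -m inch '[[1,[0,-0.9,-0.17],0],[1,[0,-1,-0.17],0],[1,[0,-1,-0.17],0],[1,[0,-1,-0.17],0],[1,[0,-1,-0.17],0],[1,[0,-1,-0.17],0],[1,[0,-1,-0.17],0],[1,[0,-1,-0.17],0]]' 45 >/dev/null
python3 -m inch '[[1,[0,-1,-0.17],0],[1,[0,-1,-0.17],0],[1,[0,-0.3,0],0],[1,[0,0,0],0],[1,[0.4,0,0],0],[1,[0.6,0,0],0],[1,[0.6,0,0],0],[1,[0.6,0,0],0]]' 45 >/dev/null
python3 -m inch '[[1,[0.5,0,0],0],[1,[0.3,0,0],0],[1,[0,0,0],0],[1,[0,0,0],0],[1,[0,0,0],0],[1,[0,0,0],0],[1,[0,0,0],0],[1,[0,0,0],0]]' 45
python3 -c "
from h import *
im,p=snap('wrist','w11')
go(W['l'],WA,.1945)"
```

```text
time_s: 24.7
position: [0.5067, -0.1596, 0.2099]
tool_rot: [[0.001, -0.129, 0.992], [-0.0, 0.992, 0.129], [-1.0, -0.001, 0.001]]
ft_force: [0.0, -0.1, -2.3]
grip_width: 0.0273
t 24.75 pos [ 0.5067 -0.1596  0.2098] jaw 7.43 w 0.0272 tilt [ 0.0006 -0.0003] F [ 1.   0.7 -1.8]
turn units -0.01 then y,z units -0.003 0.016 x 0.511
```

View pics/w11.png

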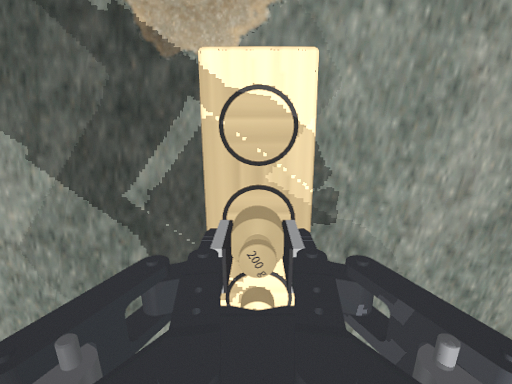

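L is above its ring, laterally within 0.5 mm of target. I'll set it down and release.

```bash
python3 -m inch '[[1,[0.25,0,0.02],0],[1,[0.15,0,0],0],[1,[0.08,0,0],0],[1,[0.03,0,0],0],[1,[0,0,0],0],[1,[0,0,0],0],[0.1,[0,0,0],0],[0,[0,0,0],0]]' 45
python3 -m inch '[[-0.1,[0,0,0],0],[-0.1,[-0.3,0,0],0],[-0.1,[-0.6,0,0],0],[-0.3,[-0.6,0,0],0],[-0.4,[-0.6,0,0],1],[-0.7,[-0.6,0,0],1],[-0.7,[-0.5,0,0],1],[-0.7,[-0.3,0,0],1]]' 45
python3 -c "
from h import *
im,p=snap('wrist','w12')
go(G['xl'],GA,.2)"
```

```text
time_s: 25.42
position: [0.5074, -0.1596, 0.1941]
tool_rot: [[0.001, -0.129, 0.992], [-0.0, 0.992, 0.129], [-1.0, -0.0, 0.0]]
ft_force: [0.2, -0.7, -0.7]
grip_width: 0.0424
time_s: 26.08
position: [0.5073, -0.1595, 0.3016]
tool_rot: [[0.003, 0.222, 0.975], [-0.002, 0.975, -0.222], [-1.0, -0.001, 0.003]]
ft_force: [-0.1, 0.1, 0.0]
grip_width: 0.0725
t 26.13 pos [ 0.5075 -0.1595  0.3026] jaw -13.09 w 0.0726 tilt [ 0.0044 -0.0026] F [1.7 0.2 2.3]
turn units 0.4 then y,z units 8.038 -2.446 x 3.42
```

View pics/w12.png

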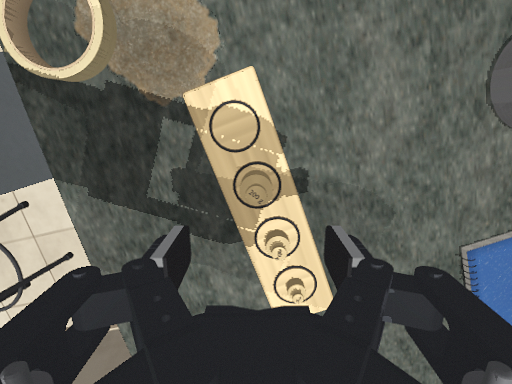

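L stands centred in its ring at (257,185), and the other two are undisturbed. Last is XL.

```bash
python3 -m inch '[[-0.7,[0,0,0],0.48],[-0.7,[0,1,-0.3],0],[-0.7,[0,1,-0.3],0],[-0.7,[0,1,-0.3],0],[-0.7,[0,1,-0.3],0],[-0.7,[0,1,-0.3],0],[-0.7,[0,1,-0.3],0],[-0.7,[0,1,-0.3],0]]' >/dev/null
python3 -m inch '[[-0.7,[0,1,-0.3],0],[-0.7,[0,0.05,-0.05],0],[-0.7,[0,0,0],0],[-0.7,[0.3,0,0],0],[-0.7,[0.5,0,0],0],[-0.7,[0.5,0,0],0],[-0.7,[0.3,0,0],0],[-0.7,[0,0,0],0]]' >/dev/null
python3 -m inch '[[-0.7,[0,0,0],0],[-0.7,[0,0,0],0],[-0.7,[0,0,0],0],[-0.7,[0,0,0],0],[-0.7,[0,0,0],0],[-0.7,[0,0,0],0],[-0.7,[0,0,0],0],[-0.7,[0,0,0],0]]'
python3 -c "
from h import *
im,p=snap('wrist','w13')
go(G['xl'],GA,.2)"
```

```text
time_s: 28.13
position: [0.4986, 0.0928, 0.2512]
tool_rot: [[0.0, 0.258, 0.966], [-0.0, 0.966, -0.258], [-1.0, 0.0, 0.0]]
ft_force: [-0.1, -0.4, 1.2]
grip_width: 0.0728
t 28.18 pos [0.4986 0.0928 0.2512] jaw -14.96 w 0.0727 tilt [ 0. -0.] F [0.4 0.1 0.7]
turn units 0.03 then y,z units -0.007 0.032 x 1.706
```

View pics/w13.png

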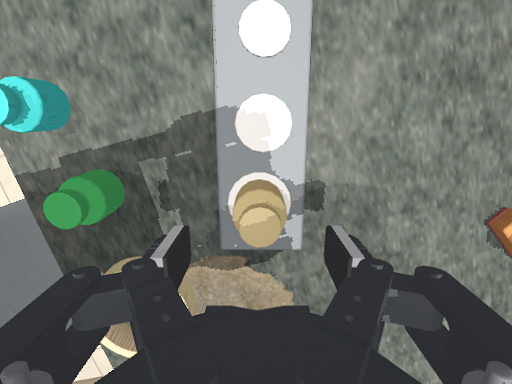

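XL is between the fingers, with its knob at (260,225).

```bash
python3 -m inch '[[-0.7,[0.3,0,0.03],0],[-0.7,[0.5,0,0],0],[-0.7,[0.5,0,0],0],[-0.7,[0.25,0,0],0],[-0.7,[0.13,0,0],0],[-0.7,[0,0,0],0],[-0.7,[0,0,0],0],[1,[0,0,0],0]]' 60
python3 -m inch '[[1,[0,0,0],0],[1,[0,0,0],0],[1,[0,0,0],0],[1,[0,0,0],0],[1,[0,0,0],0],[1,[0,0,0],0],[1,[0,0,0],0],[1,[0,0,0],0]]' 60
python3 -c "
from h import *
go(G['xl'],GA,.2)"
```

```text
time_s: 28.85
position: [0.4997, 0.0926, 0.2013]
tool_rot: [[0.001, 0.258, 0.966], [-0.0, 0.966, -0.258], [-1.0, 0.0, 0.001]]
ft_force: [-0.4, 0.2, 0.1]
grip_width: 0.0621
time_s: 29.52
position: [0.4997, 0.0926, 0.2016]
tool_rot: [[0.002, 0.258, 0.966], [-0.0, 0.966, -0.258], [-1.0, 0.0, 0.002]]
ft_force: [-1.7, -0.8, 6.6]
grip_width: 0.0358
t 29.52 pos [0.4997 0.0926 0.2016] jaw -14.96 w 0.0358 tilt [ 0.0017 -0.0002] F [-1.7 -0.8  6.6]
turn units 0.03 then y,z units -0.006 -0.004 x 0.054
```

```bash
python3 -m inch '[[1,[-0.2,0,0],0],[1,[-0.5,0,0],0],[1,[-0.6,0,0],0],[1,[-0.6,0,0],-0.5],[1,[-0.6,0,0],-1],[1,[-0.6,0,0],-1],[1,[-0.3,0,0],-1],[1,[0,0,0],-1]]' 60
python3 -c "
from h import *
im,p=snap('wrist','w14')
go(W['xl'],WA,.198)"
```

```text
time_s: 30.18
position: [0.4994, 0.0926, 0.3047]
tool_rot: [[0.003, -0.136, 0.991], [-0.0, 0.991, 0.136], [-1.0, -0.0, 0.003]]
ft_force: [1.4, -0.8, -5.8]
grip_width: 0.0359
t 30.23 pos [0.4992 0.0926 0.3037] jaw 8.07 w 0.0357 tilt [ 0.001 -0.   ] F [-0.3 -0.3 -4.9]
turn units 0.11 then y,z units -6.365 -0.846 x 3.522
```

View pics/w14.png

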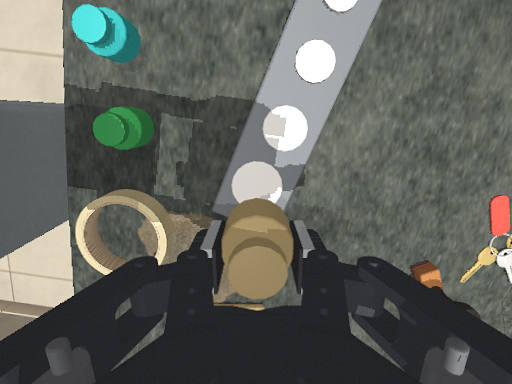

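XL is held securely (about 5 N).

```bash
python3 -m inch '[[1,[0,-0.8,-0.13],0.05],[1,[0,-1,-0.14],0],[1,[0,-1,-0.14],0],[1,[0,-1,-0.14],0],[1,[0,-1,-0.14],0],[1,[0,-1,-0.14],0],[1,[0,-0.57,0],0],[1,[0,0,0],0]]' 60 >/dev/null
python3 -m inch '[[1,[0.4,0,0],0],[1,[0.6,0,0],0],[1,[0.6,0,0],0],[1,[0.6,0,0],0],[1,[0.5,0,0],0],[1,[0.2,0,0],0],[1,[0,0,0],0],[1,[0,0,0],0]]' 60
python3 -c "
from h import *
im,p=snap('wrist','w15')
go(W['xl'],WA,.198)"
```

```text
time_s: 31.57
position: [0.4993, -0.0999, 0.216]
tool_rot: [[-0.0, -0.126, 0.992], [0.0, 0.992, 0.126], [-1.0, 0.0, -0.0]]
ft_force: [-0.2, 0.1, -4.8]
grip_width: 0.0357
t 31.62 pos [ 0.4993 -0.1     0.2164] jaw 7.27 w 0.0355 tilt [ 0.0008 -0.0003] F [-0.4 -0.2 -5.7]
turn units -0.05 then y,z units 0.002 -0.011 x 0.614
```

View pics/w15.png

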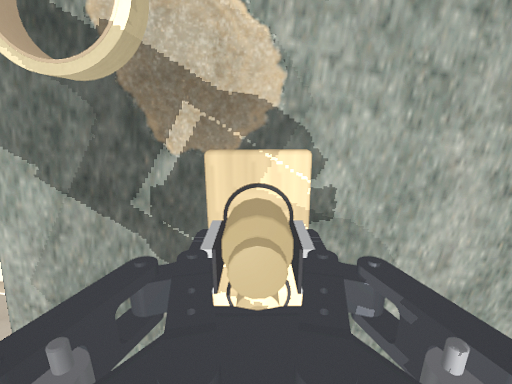

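XL is over its ring, with the ring's top arc at (258,185). I'll lower and release.

```bash
python3 -m inch '[[1,[0.28,0,0],0],[1,[0.2,0,0],0],[1,[0.1,0,0],0],[1,[0.04,0,0],0],[1,[0,0,0],0],[1,[0,0,0],0],[1,[0,0,0],0],[1,[0,0,0],0]]' 60
python3 -m inch '[[0,[0,0,0],0],[-0.1,[0,0,0],0],[-0.2,[0,0,0],0],[-0.3,[0,0,0],0],[-0.4,[0,0,0],0],[-0.4,[0,0,0],0],[-0.4,[-0.3,0,0],0],[-0.4,[-0.5,0,0],0]]' 60
python3 -m inch '[[-0.4,[-0.6,0,0],0],[-0.4,[-0.6,0,0],0],[-0.4,[-0.6,0,0],0],[-0.4,[-0.6,0,0],0],[-0.4,[-0.6,0,0],0],[-0.4,[-0.4,0,0],0],[-0.4,[0,0,0],0],[-0.4,[0,0,0],0]]' 60
python3 -c "
from h import *
im,p=snap('wrist','w16')
im,p=snap('top','t16');cv2.imwrite('pics/t16c.png',cv2.resize(im[140:260,120:390],None,fx=2.9,fy=2.9,interpolation=2)[...,::-1])
im,p=snap('scene','s16')
go(W['xl'],WA,.198)"
```

```text
time_s: 32.28
position: [0.4989, -0.1, 0.1977]
tool_rot: [[-0.0, -0.127, 0.992], [0.0, 0.992, 0.127], [-1.0, 0.0, -0.0]]
ft_force: [-3.5, 1.3, 6.2]
grip_width: 0.0352
time_s: 32.95
position: [0.4989, -0.1001, 0.2208]
tool_rot: [[-0.003, -0.127, 0.992], [0.001, 0.992, 0.127], [-1.0, 0.001, -0.002]]
ft_force: [-0.4, -0.8, 0.1]
grip_width: 0.0597
time_s: 33.62
position: [0.499, -0.1001, 0.3236]
tool_rot: [[0.001, -0.127, 0.992], [-0.001, 0.992, 0.127], [-1.0, -0.001, 0.001]]
ft_force: [0.0, 0.2, -0.8]
grip_width: 0.0596
t 33.77 pos [ 0.499  -0.1001  0.3223] jaw 7.28 w 0.0604 tilt [-0.0016  0.0007] F [-0.   0.9 -0.4]
turn units -0.04 then y,z units 0.003 0.001 x 4.142
```

View pics/w16.png

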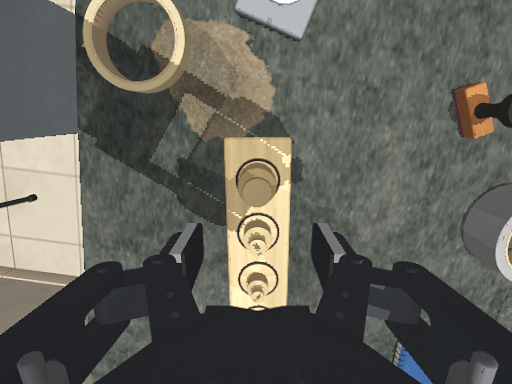

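View pics/t16c.png

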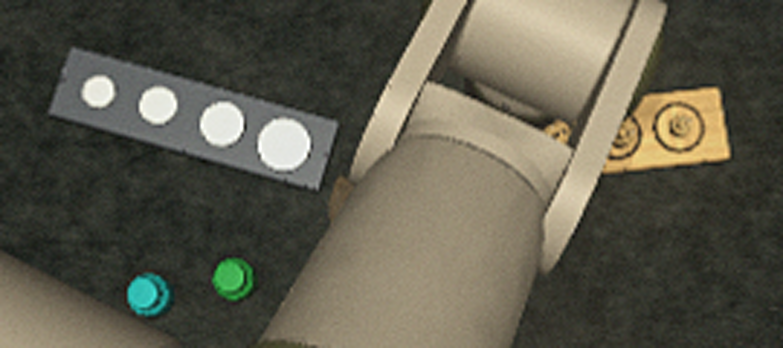

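View pics/s16.png

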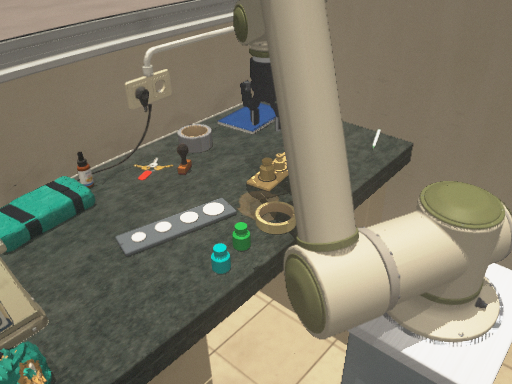

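All four weights stand in the order XL, L, M, S from the left, the saucers are empty and in place, and the look-alikes are untouched. The arm hides part of the wood rack from above, so I'll move left to check the centring.

```bash
python3 -m inch '[[-0.4,[-0.3,1,0],0],[-0.4,[-0.3,1,0],0],[-0.4,[-0.3,1,0],0],[-0.4,[0,1,0],0],[-0.4,[0,1,0],0],[-0.4,[0,1,0],0],[-0.4,[0,1,0],0],[-0.4,[0,1,0],0]]' >/dev/null
python3 -m inch '[[-0.4,[0,1,0],0],[-0.4,[0,1,0],0],[-0.4,[0,1,0],0],[-0.4,[0,1,0],0],[-0.4,[0,1,0],0],[-0.4,[0,1,0],0],[-0.4,[0,0,0],0],[-0.4,[0,0,0],0]]'
python3 - <<'E'
from h import *
im,p=snap('top','t17');c=cv2.resize(im[160:215,260:385],None,fx=6,fy=6,interpolation=2)
hk={'xl':.052,'l':.040,'m':.032,'s':.026}
for k in W:
    for z,R,col in((.012,None,(255,0,0)),(.012+hk[k],None,(0,0,255))):
        u,v=proj(p,[*W[k],z]); cv2.drawMarker(c,(int((u-260+.5)*6),int((v-160+.5)*6)),col,0,10,1)
cv2.imwrite('pics/t17c.png',c[...,::-1])
E
```

```text
time_s: 35.1
position: [0.4455, 0.3175, 0.349]
tool_rot: [[-0.002, -0.129, 0.992], [-0.001, 0.992, 0.129], [-1.0, -0.001, -0.002]]
ft_force: [0.8, -1.3, 0.1]
grip_width: 0.0596
```

View pics/t17c.png

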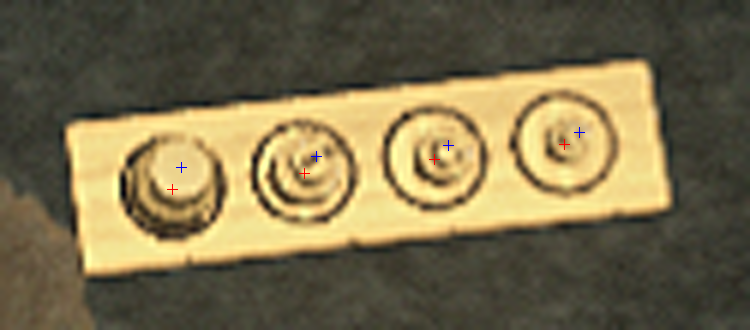

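The knob and base positions look right for XL, L and M, but S is only about 7 px wide here. I'll check each weight against its ring in the wrist pictures.

Run:
```python
from h import *
hk={'xl':.052,'l':.040,'m':.032,'s':.026}
tiles=[]
for fn,k in (('w6','s'),('w8','m'),('w12','l'),('w16','xl')):
    im,p=load(fn)
    u,v=map(int,proj(p,[*W[k],.025])); c=cv2.resize(im[v-30:v+30,u-30:u+30],None,fx=6,fy=6,interpolation=2)
    for z,col in((.012,(255,0,0)),(.012+hk[k],(0,0,255))):
        a=(proj(p,[*W[k],z])-[u-30,v-30]+.5)*6; cv2.drawMarker(c,(int(a[0]),int(a[1])),col,0,14,1)
    tiles.append(c)
t=np.vstack([np.hstack(tiles[:2]),np.hstack(tiles[2:])])
cv2.imwrite('pics/tiles.png',cv2.resize(t,(590,590))[...,::-1])
```

```text
(no output)
```

View pics/tiles.png

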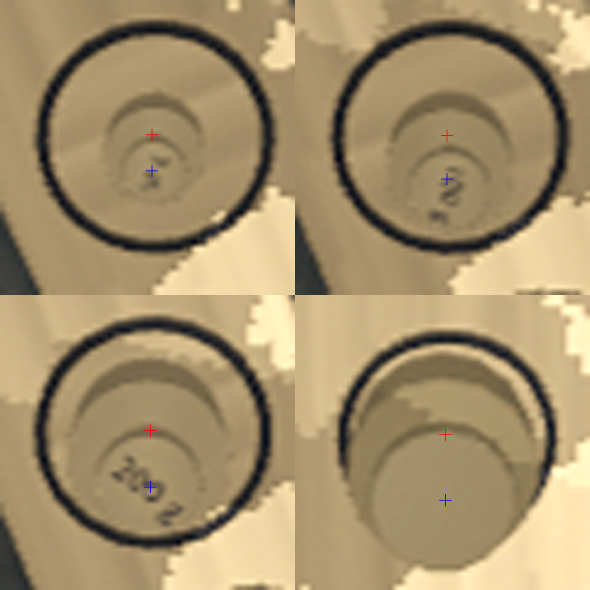

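In all four tiles the knob and base lie within about 1–2 mm of the ring centre, and every weight is upright. I'll hand in.

```bash
python3 -c "
from h import *
s=env.observe(); print(s['time_s'],s['ft_force'],s['position']); print(env.close_job())"
```

```text
35.15 [ 0.0247249  -0.01121293  0.2331619 ] [0.44578578 0.31659905 0.34922343]
the job is handed in; nothing more can be done
None
```

All four weights are on the wooden rack in reverse order, XL, L, M, S from left to right; on the grey rack they stood S, M, L, XL. I handed the job in at 35 s of the 104 s allowed.

- **Final position:** The wrist pictures, each taken just after a release, show the weight upright and within about 1–2 mm of its ring's centre. A last top view with the arm clear shows the same order.
- **Everything else:** The saucers are still on the grey rack and the look-alikes are untouched. The gripper is open and well clear of everything.
- **First grip:** My first grip on S pressed the saucer with about 6 N and sat 3.5 mm off. I reopened, raised the gripper 4 mm and gripped again.
- **Checks that disagreed:** In the last top view S was too small to locate its knob. It seemed a few mm from where I expected, so I relied on the close-up wrist view, which showed S centred. The gripper's width reading was also about 2–3 mm below every weight's nominal diameter, though each one held firmly.

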